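# Rotate the tins in a gravity dispenser

## Task

Slide the oldest tin, the bottom one that already sticks out at the front of the steel dispenser, straight out from under the others so that they drop down in the dispenser without being lifted, and lay it flat in the middle of the wooden board. Then put the new tin, which lies alone on the worktop, flat into the dispenser on top of the others and let go. Leave the spice jar, yoghurt pot and round tin where they stand.

Things in the scene. Friction and masses are not known exactly. Their poses are not given: they have to be found in the camera images.
- dispenser: steel sheet tin dispenser, fixed. Origin: centre of its underside, on the worktop; z up; mouth faces its own -x (toward the robot, yaw within 0.25 rad). Floor top at z = 16 mm, plus a tongue 34 mm wide out to x = -99 mm. Corner sheets up to z = 77 mm; outside x = -55 to +81, y = -38 to +38 mm. Tins lie flat in it, length along its x
- lane_top (a point): centre of the open top of the dispenser's lane, at x = 10, y = 0, z = 77 mm of the dispenser. Inside, the lane runs from x = -52 mm to +58 at the floor and +77 mm at the top (the back leans out) and y = -35 to +35 mm; its sides are open between x = -37 and +42 mm, so fingers can go down beside a tin held at its middle
- mouth (a point): middle of the dispenser's front slot, at x = -55, y = 0, z = 31 mm of the dispenser. The front plate (76 mm wide) begins 46 mm over the worktop, 30 mm over the floor: it holds back all tins but the bottom one, which passes under it. The sheet is smooth: as the bottom tin leaves, the others tip, slide down along it and drop flat
- tin_low: oldest, bottom tin in the dispenser; flat rounded tin, 105 x 63 mm over the rim, 24 mm high, 60 mm wide where gripped, 0.12 to 0.2 kg; origin at the centre of its underside, y along its length, which lies along the dispenser's x; its front end stands 27 to 37 mm out of the mouth. Pulled about 80 mm farther it comes clear
- tin_mid: the tin resting on the bottom one; flat rounded tin, 105 x 63 mm over the rim, 24 mm high, 60 mm wide where gripped, 0.12 to 0.2 kg; origin at the centre of its underside, y along its length
- tin_top: the top tin of the three at the start; flat rounded tin, 105 x 63 mm over the rim, 24 mm high, 60 mm wide where gripped, 0.12 to 0.2 kg; origin at the centre of its underside, y along its length
- tin_new: the new tin, lying flat alone on the worktop to the left or right of the dispenser's mouth; flat rounded tin, 105 x 63 mm over the rim, 24 mm high, 60 mm wide where gripped, 0.12 to 0.2 kg; origin at the centre of its underside, y along its length; when loaded its length must lie along the dispenser's x, either way round
- board: light wooden board, 150 x 100 x 12 mm, fixed, on the other side of the mouth; origin at the centre of its underside, x along its 150 mm length, top at z = 12 mm
- pepper_jar: bystander: spice jar with dark cap, 44 mm wide, 96 mm high, behind the dispenser to one side; origin at the centre of its underside
- yoghurt_pot: bystander: white yoghurt pot, 72 mm wide, 71 mm high, behind the dispenser to the other side; origin at the centre of its underside
- round_tin: bystander: low round tin, 86 mm wide, 40 mm high, in front of the dispenser, nearer the robot; origin at the centre of its underside
There are look-alikes about, which are no part of the job. What is shaped like the tin_new but green or purple is not meant.

How it is judged:
By the outcome, as a careful person would: the job done as asked, in the order asked, and still so for the second after the job is handed in, with the robot touching nothing.
It also fails if it takes over 58 s, if anything falls off the work surface, if the arm or the gripper's body presses on something with over 40 N, if the wrist force passes 120 N, or if a joint passes its speed limit or range.

## Robot

A 7-joint arm with a two-finger parallel gripper is mounted at the origin on a cart in front of the work surface, level with it; the furniture and walls round the work are solid. World frame = base frame: x ahead of the robot, y to its left, z up, the work surface at z = 0. Lengths are in mm, angles in rad, forces in N, time in s.
With the tool pointing down it reaches from about 400 to 875 mm from the base axis. Payload 19.3 kg.
Tool frame: the origin (TCP) lies at the very end of the fingers, on their centre line; the grasp point (between the pads) lies 19 mm behind it (grip_point_offset is the z of the grasp point in the tool frame, in mm); z points along the fingers, y is the line along which they close (so a half turn about z gives the same grasp; the last joint's range is limited). The gripper opens to 85 mm and grips with 20 to 120 N. Pads are 22 mm wide; open, the fingers measure 114 mm over their backs; the gripper's body (76 mm by 85 mm) begins 54 mm behind the grasp point. The pads swing forward as they close: fully open they stand 13 mm farther back than shut.
Start: joints at [1.12, 0.521, -0.036, 1.599, 0.021, 1.021, -0.113], TCP at [232.262, -580.232, 231.291] pointing down, gripper open.
Joint ranges: [-2.91, 2.91], [-0.3, 2.13], [-1.5, 1.42], [0.17, 2.43], [-1.26, 4.41], [0.16, 1.93], [-2.52, 2.52]. Speed limits (rad/s): [1.89, 1.89, 2.39, 2.39, 3.01, 3.01, 3.01].

## Interface

Orientations are given as a 3x3 rotation matrix whose columns are the frame's x, y, z axes.
In Python, from workcell import movep, movel, goto_joints, open_gripper, clamp, wait, inverse_kinematics, read_state, camera, PlanningError, finish_job, grip_point_offset gives the robot as it stands. Calls block until the motion is done:
- movep(position, orientation): joint-space move of the TCP to a pose.
- movel(position, frame=None, max_speed=150, guard=None): straight line of the TCP; frame=None keeps the orientation; max_speed is the mean speed in mm/s. With guard (N) it stops when the force on the tool has changed by that much, and returns True; else False.
- goto_joints(angles): joint-space move.
- open_gripper() and clamp(): open the fingers fully, or close them until they stop; the grip force is fixed at half the most.
- wait(seconds).
- inverse_kinematics(position, orientation): joint angles nearest the present ones, or None.
- read_state(): the state.
- camera(name): name is "scene" or "top"; returns a dict with "image" (480x640x3 uint8, blue, green, red), "range_z" (480x640 float32, mm along the optical axis (not along the pixel's ray), 0 where there is no reading), "fx", "fy", "cx", "cy" (pixels), "dist_coeffs" ([k1, k2, p1, p2, k3] as OpenCV has them; the pictures are not rectified), "cam_to_world" (4x4, takes a point from camera to world coordinates). Camera axes: x right, y up, looking along -z (the intrinsics and any distortion apply to the point x, -y, -z); pixel columns grow to the right and rows downward; lengths in mm; the calibration is good to about 2 mm. A picture is of the moment at which its call begins.
A pose or a line that the arm cannot do raises PlanningError and nothing moves.
- finish_job(): hands the job in; it is judged then, once.
The state is a dict: "time": time; "qpos": joint angles; "qvel": joint speeds; "joint_efforts": joint torques, N m; "eef_pos": TCP position; "tool_rot": TCP orientation; "ft_force": force on the tool from outside, world axes, zero at the start; "torque": the same for the moment, N m; "finger_gap": finger opening in mm; "gripper_force": force on a finger pad.
Only numpy, scipy, OpenCV 4.12 (cv2) and the standard library are available. Lean on these libraries where they do the work, as an engineer would, in place of code of your own. Each camera call takes 0.05 s, during which the arm holds its last target. There are 200 camera calls.

## Working session

There is one attempt and no reset: what is moved stays moved. The work goes in short steps, each a Python script; the robot and the scene stay as the last script left them, time stands still between calls to the robot, and variables do not carry over. Pictures are saved under pics/ and viewed, at most 10 in all, crops included, and the job is handed in when it is done.

```bash
mkdir -p pics; ls; cat > h.py <<'E'
import numpy as np, cv2
from workcell import *
def cloud(c):
    z=c["range_z"]; h,w=z.shape
    K=np.array([[c["fx"],0,c["cx"]],[0,c["fy"],c["cy"]],[0,0,1.]])
    uv=np.stack(np.meshgrid(np.arange(w),np.arange(h)),-1).reshape(-1,1,2).astype(float)
    n=cv2.undistortPoints(uv,K,np.array(c["dist_coeffs"],float)).reshape(h,w,2)
    P=np.stack([n[...,0]*z,-n[...,1]*z,-z,np.ones_like(z)],-1)
    W=(P@np.array(c["cam_to_world"]).T)[...,:3]
    W[z<=0]=np.nan
    return W
def down(yaw): # tool z down, tool y along direction yaw
    y=np.array([np.cos(yaw),np.sin(yaw),0]); z=np.array([0,0,-1.]); return np.column_stack([np.cross(y,z),y,z])
E
python3 - <<'E'
from h import *
for n in("top","scene"):
    c=camera(n); cv2.imwrite(f"pics/{n}0.png",c["image"]); np.savez(f"{n}0.npz",W=cloud(c),im=c["image"])
    print(n,c["fx"],c["dist_coeffs"],np.round(c["cam_to_world"],2).tolist())
s=read_state();print(s["time"],s["tool_rot"],s["finger_gap"],grip_point_offset)
E
```

```text
pics
top 562.2488237252348 [-0.1681217  0.         0.         0.         0.       ] [[0.0, 1.0, -0.08, 500.43], [-1.0, 0.0, -0.02, 47.22], [-0.02, 0.08, 1.0, 1157.8], [0.0, 0.0, 0.0, 1.0]]
scene 574.2278172858955 [-0.01512286  0.          0.          0.          0.        ] [[-0.66, 0.34, -0.67, -167.72], [-0.76, -0.29, 0.59, 729.76], [0.0, 0.89, 0.45, 583.82], [0.0, 0.0, 0.0, 1.0]]
0.1 [[ 9.28383205e-01  3.71624044e-01 -4.41465665e-04]
 [ 3.71624296e-01 -9.28382812e-01  8.58386254e-04]
 [-9.08521642e-05 -9.60970748e-04 -9.99999534e-01]] 85.53422103747448 -18.700000000000003
```

View pics/top0.png

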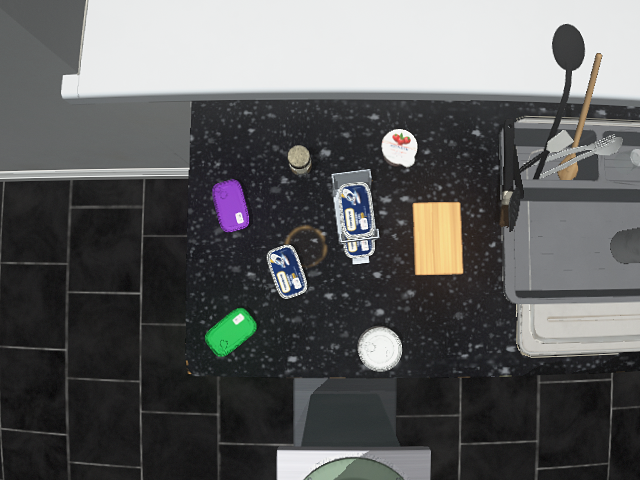

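View pics/scene0.png

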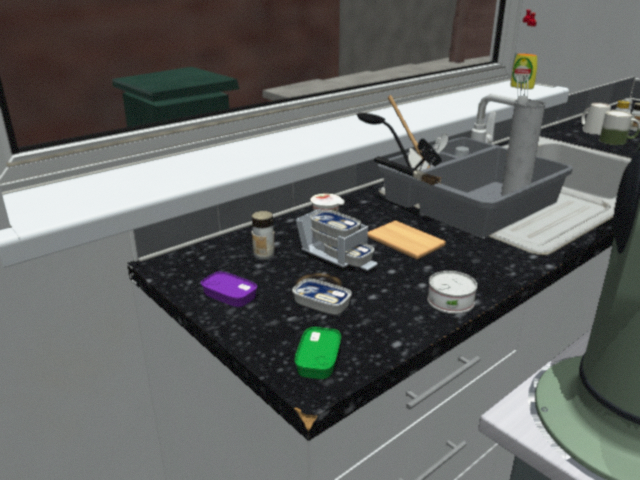

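The top view shows three things with a tin's shape: blue at (287,271), green at (231,332) and purple at (231,206). Green and purple are ruled out, so the blue one, which matches the tins in the dispenser, should be tin_new. The dispenser is at (355,215), its tongue at (360,260), the board at (438,238), the round tin at (380,348), the jar at (299,160) and the pot at (399,147).

```bash
cat > m.py <<'E'
from h import *
def rect(P,name):
    r=cv2.minAreaRect(P[:,:2].astype(np.float32)); print(name,len(P),np.round(r[0],1),np.round(r[1],1),round(r[2],1),"z",np.round(np.nanpercentile(P[:,2],[5,50,95]),1)); return r
E
python3 - <<'E'
from m import *
d=np.load("top0.npz");W=d["W"];im=d["im"]
def reg(u0,v0,u1,v1,z0,z1):
    m=np.zeros(W.shape[:2],bool);m[v0:v1,u0:u1]=1
    m&=(W[...,2]>z0)&(W[...,2]<z1); m=cv2.morphologyEx(m.astype(np.uint8),cv2.MORPH_OPEN,np.ones((2,2)))>0
    return W[m]
print("table z",np.nanmedian(W[300:320,290:340,2]))
rect(reg(260,235,315,305,12,40),"new")
rect(reg(405,190,475,285,6,25),"board")
rect(reg(325,160,390,275,62,95),"disp>62")
rect(reg(325,160,390,245,70,84),"disp70-84")
rect(reg(325,225,390,275,34,50),"low tin")
rect(reg(325,225,390,275,8,50),"low+tongue")
rect(reg(325,160,390,275,8,95),"disp all")
rect(reg(350,320,410,375,15,60),"round")
rect(reg(280,140,320,180,60,110),"jar")
rect(reg(375,120,425,175,45,90),"pot")
a=cv2.resize(im[160:300,260:390],None,fx=4.2,fy=4.2,interpolation=cv2.INTER_CUBIC)
s=cv2.imread("pics/scene0.png")[195:320,280:400]
s=cv2.resize(s,None,fx=1.9,fy=1.9,interpolation=cv2.INTER_CUBIC)
o=np.zeros((a.shape[0],a.shape[1]+s.shape[1],3),np.uint8);o[:,:a.shape[1]]=a;o[:s.shape[0],a.shape[1]:]=s
cv2.imwrite("pics/crop0.png",o);print(o.shape)
E
```

```text
table z 0.2665647498525914
new 1528 [514.4 139.5] [108.1  53.5] 32.4 z [16.8 21.8 25.4]
board 3493 [ 588.6 -173. ] [150.3  97.7] 4.9 z [ 7.8 12.3 15.9]
disp>62 2051 [652.1  -3.7] [147.4  84.1] 7.6 z [43.7 85.2 89.2]
disp70-84 242 [652.4  -3.8] [147.1  83.9] 7.4 z [ 0.  71.8 80.4]
low tin 493 [575.2  -8.8] [69.6 58.8] 89.4 z [13.  37.9 42.5]
low+tongue 682 [572.8  -5.8] [80.9 75.5] 2.5 z [ 1.2 37.2 44.9]
disp all 3307 [653.9   9.1] [ 99.6 223.4] 71.0 z [14.1 81.9 88.9]
round 1514 [354.3 -48.3] [85.9 63.3] 45.9 z [32.3 37.  40.7]
jar 462 [740.8 105.3] [41.4 53.2] 36.7 z [55.2 95.4 99.2]
pot 1032 [774.8 -97.1] [65.1 75.6] 52.4 z [64.6 70.3 73.9]
(588, 774, 3)
```

View pics/crop0.png

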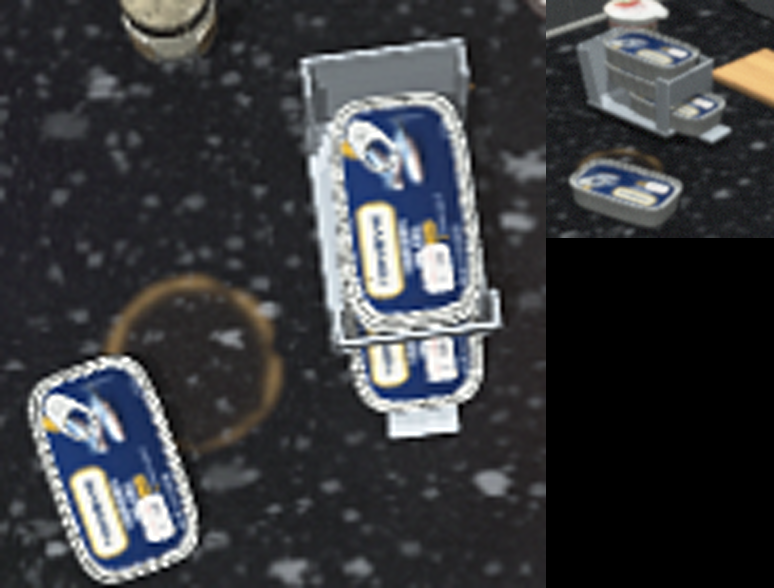

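The crop confirms it: the blue silver-rimmed tin at (287,271) has the same label as the dispenser tins, so it is tin_new. Next I'll cast rays from the edges to get exact poses.

```bash
cat >> m.py <<'E'
def ray(c,uv,z):
    K=np.array([[c["fx"],0,c["cx"]],[0,c["fy"],c["cy"]],[0,0,1.]])
    n=cv2.undistortPoints(np.array(uv,float).reshape(-1,1,2),K,np.array(c["dist_coeffs"],float)).reshape(-1,2)
    T=np.array(c["cam_to_world"]); d=np.c_[n[:,0],-n[:,1],-np.ones(len(n))]@T[:3,:3].T; o=T[:3,3]
    return (o+d*((z-o[2])/d[:,2])[:,None])[:,:2]
def big(c,m,box,z,name):
    u0,v0,u1,v1=box; k=np.zeros(m.shape,np.uint8);k[v0:v1,u0:u1]=m[v0:v1,u0:u1]; k=cv2.morphologyEx(k,cv2.MORPH_CLOSE,np.ones((3,3)))
    cs,_=cv2.findContours(k,cv2.RETR_EXTERNAL,cv2.CHAIN_APPROX_NONE); p=max(cs,key=cv2.contourArea).reshape(-1,2)
    P=ray(c,p,z); r=cv2.minAreaRect(P.astype(np.float32)); b=cv2.boxPoints(r)
    e=[b[1]-b[0],b[2]-b[1]]; L=max(e,key=np.linalg.norm); yaw=np.arctan2(L[1],L[0]); yaw=(yaw+np.pi/2)%np.pi-np.pi/2
    print(name,np.round(r[0],1),np.round(r[1],1),"long-axis yaw",round(yaw,3)); return np.array(r[0]),yaw
E
python3 - <<'E'
from m import *
c=camera("top");im=c["image"];W=cloud(c);Z=cv2.medianBlur(np.nan_to_num(W[...,2]).astype(np.float32),3)
hsv=cv2.cvtColor(im,cv2.COLOR_BGR2HSV)
big(c,((Z>12)&(Z<35)).astype(np.uint8),(255,235,320,305),24,"new(depth)")
big(c,((hsv[...,0]>8)&(hsv[...,0]<28)&(hsv[...,1]>60)&(hsv[...,2]>120)).astype(np.uint8),(400,190,475,285),12,"board")
big(c,((Z>80)&(Z<95)).astype(np.uint8),(325,165,390,245),88,"tin_top")
u=lambda x,y:(260+(x+.5)/4.2-.5,160+(y+.5)/4.2-.5)
F=ray(c,[u(338,343),u(500,324)],77);T=ray(c,[u(389,436),u(459,430)],16);B=ray(c,[u(302,58),u(466,42)],77)
L=ray(c,[u(350,385),u(484,372),u(424,410)],40)
print("front plate",F.round(1),"tongue end",T.round(1),"back top",B.round(1),"low tin L R front",L.round(1),sep="\n")
f,t,b=F.mean(0),T.mean(0),B.mean(0)
for n,a in(("F",F),("T",T),("B",B)):
    e=a[0]-a[1];print(n,np.linalg.norm(e),"yaw",np.arctan2(-e[0],e[1]))
for a,bb in((t,f),(f,b),(t,b)): e=bb-a;print(np.linalg.norm(e),np.arctan2(e[1],e[0]))
E
```

```text
new(depth) [518.9 136.9] [104.8  62.7] long-axis yaw 0.332
board [ 587.6 -171.1] [148.5 101.2] long-axis yaw 0.005
tin_top [ 6.368e+02 -5.000e-01] [104.9  62.9] long-axis yaw 0.124
front plate
[[575.7  30.1]
 [584.6 -44.3]]
tongue end
[[535.    4.5]
 [537.9 -29.4]]
back top
[[708.3  46.9]
 [716.  -29.3]]
low tin L R front
[[558.3  23.8]
 [564.6 -39.7]
 [546.6 -11.2]]
F 74.93257788293356 yaw 0.11910114103540141
T 33.98145037862418 yaw 0.08728004320777648
B 76.60507351761484 yaw 0.10123468299499415
44.04510109568203 0.12269211467195942
132.92738460823276 0.11959169418485711
176.97232669650327 0.12036332967789763
```

```bash
cat >> m.py <<'E'
O=np.array([634.0,-0.6]); YAW=0.12; BRD=np.array([587.6,-171.1]); BY=0.005; TILT=0.17
def R2(a): return np.array([[np.cos(a),-np.sin(a)],[np.sin(a),np.cos(a)]])
def rot(yaw,tilt=0,s=1):
    Rz=np.eye(3);Rz[:2,:2]=R2(yaw)
    z=np.array([np.sin(tilt),0,-np.cos(tilt)]); y=np.array([0,-s,0.]); return Rz@np.column_stack([np.cross(y,z),y,z])
def D(x,y,z): return np.r_[O+R2(YAW)@[x,y],z]
E
python3 - <<'E'
from m import *
A=rot(YAW,TILT); print(A.round(2))
for s in(1,-1):
  for n,p,R in(("pre",D(-75,0,120),rot(YAW,TILT,s)),("low",D(-69,0,15),rot(YAW,TILT,s)),("pull",D(-160,0,15),rot(YAW,TILT,s)),("brd",np.r_[BRD+[-33.5,0],12],rot(BY,TILT,s)),("new",[519,137,5],rot(.332,0,s)),("load",D(5,0,90),rot(YAW,0,s))):
    q=inverse_kinematics(p,R);print(s,n,None if q is None else np.round(q,2))
E
```

```text
[[ 0.98  0.12  0.17]
 [ 0.12 -0.99  0.02]
 [ 0.17  0.   -0.99]]
1 pre [ 0.02  0.5  -0.14  2.01  0.14  0.47 -1.67]
1 low [-0.08  0.7  -0.01  2.04 -0.01  0.23 -1.53]
1 pull [ 0.11  0.64 -0.25  2.25  0.98  0.17 -2.48]
1 brd [ 0.25  0.72 -0.05  1.99 -0.02  0.26 -1.32]
1 new [-0.21  0.74 -0.22  1.96  0.32  0.48 -1.9 ]
1 load [-0.    0.71 -0.14  1.66  0.13  0.78 -1.65]
-1 pre [ 0.49  0.61 -0.78  1.99  0.75  0.65  0.94]
-1 low [ 0.5   0.85 -0.82  2.01  1.17  0.63  0.6 ]
-1 pull [ 0.62  0.82 -0.92  2.23  1.38  0.62  0.35]
-1 brd [ 0.63  0.78 -0.57  1.97  0.9   0.45  1.  ]
-1 new [ 0.24  0.91 -0.88  1.94  0.99  0.81  0.69]
-1 load [ 0.41  0.84 -0.8   1.64  0.7   0.97  1.05]
```

```bash
python3 - <<'E'
from m import *
R=rot(YAW,TILT,-1)
movep(D(-120,0,240),R)
movel(D(-76,0,110),max_speed=200)
print(movel(D(-76,0,15),max_speed=90,guard=15))
print(movel(D(-69,0,15),max_speed=40,guard=12))
s=read_state();print(s["time"],s["eef_pos"],s["qpos"],s["ft_force"])
c=camera("scene");cv2.imwrite("pics/s1.png",cv2.resize(c["image"][180:330,220:460],None,fx=3.3,fy=3.3))
E
```

```text
False
False
4.7667 [565.88827977  -8.87393412  15.17529181] [ 0.278244    0.74377958 -0.49333881  2.01658766  0.89938261  0.41053201
  0.79218823] [-0.33834293 -0.19761038  0.7621788 ]
```

View pics/s1.png

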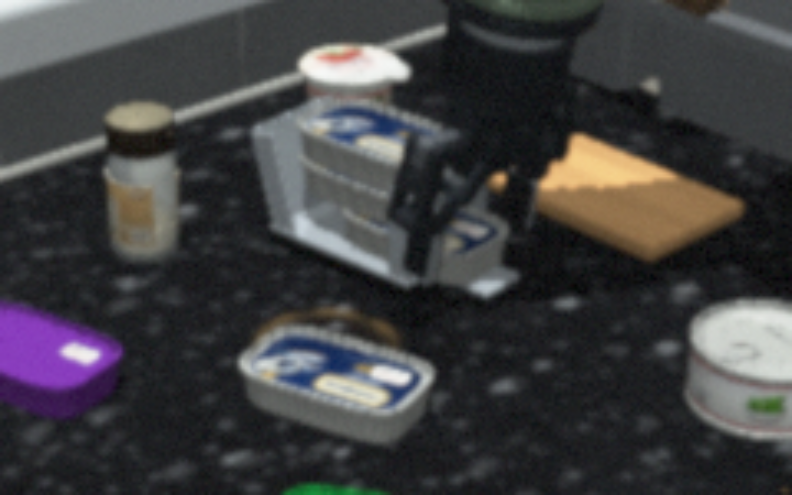

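The open fingers straddle the protruding bottom tin, with the tips at about (415,265) and (520,215) in the crop, and they are clear of the front plate. Next I clamp and pull.

```bash
python3 - <<'E'
from m import *
clamp()
s=read_state();print(s["time"],s["finger_gap"],s["gripper_force"],s["ft_force"].round(1) if hasattr(s["ft_force"],"round") else s["ft_force"])
g=movel(D(-160,0,15.5),max_speed=70,guard=45)
wait(.4)
s=read_state();print(g,s["time"],s["finger_gap"],s["eef_pos"],s["ft_force"])
c=camera("scene");a=cv2.resize(c["image"][190:320,240:440],None,fx=3,fy=3)
t=camera("top");b=cv2.resize(t["image"][160:310,320:400],None,fx=2.3,fy=2.3)
h=max(a.shape[0],b.shape[0]);f=lambda i:cv2.copyMakeBorder(i,0,h-i.shape[0],0,0,cv2.BORDER_CONSTANT)
o=np.hstack([f(a),f(b)]);cv2.imwrite("pics/s2.png",o)
W=cloud(t);Z=cv2.medianBlur(np.nan_to_num(W[...,2]).astype(np.float32),3)
try: big(t,((Z>58)&(Z<70)).astype(np.uint8),(325,165,390,245),64,"top now")
except Exception as e: print(e)
E
```

```text
5.2167 57.62623276806946 61.69615164399147 [-1.4 -0.7  9.7]
False 7.0667 57.95716533754257 [475.21043703 -19.7658542   15.50000539] [-0.46985785  0.36946169  0.30961263]
top now [655.3   1.4] [110.5  76.4] long-axis yaw 0.14
```

View pics/s2.png

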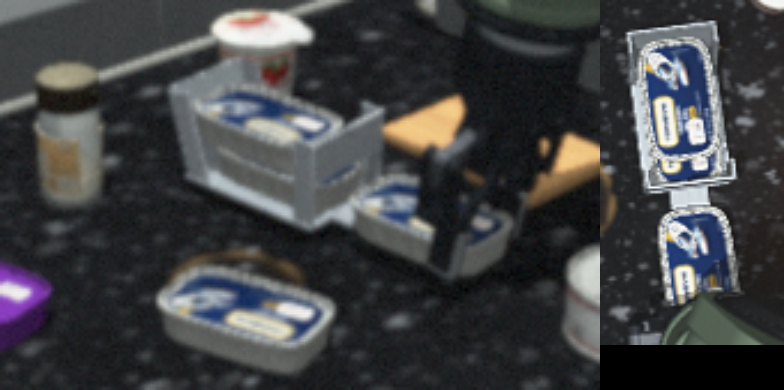

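The bottom tin is out and held flat, with its rear end at (693,210). The other two have dropped into the dispenser at (685,100). I'll measure the held tin, lift it, and place it on the board.

```bash
cat >> m.py <<'E'
def held(c,z0,z1,h,box):
    W=cloud(c);Z=cv2.medianBlur(np.nan_to_num(W[...,2]).astype(np.float32),3)
    u0,v0,u1,v1=box;k=np.zeros(Z.shape,np.uint8);k[v0:v1,u0:u1]=((Z>z0)&(Z<z1))[v0:v1,u0:u1]
    v,u=np.nonzero(k);P=(ray(c,np.c_[u,v],h)-O)@R2(YAW)
    A=np.c_[P,np.ones(len(P))];co=np.linalg.lstsq(A,Z[v,u],rcond=None)[0]
    return P,co
E
python3 - <<'E'
from m import *
R=rot(YAW,TILT,-1)
t=camera("top");P,co=held(t,30,48,40,(335,248,390,295))
print("rear x",np.percentile(P[:,0],99.5),"y",np.percentile(P[:,1],[1,99]),"slope",co)
movel(D(-162,0,75),max_speed=120)
t=camera("top");P,co=held(t,85,112,99.5,(330,240,395,295))
print("lifted rear x",np.percentile(P[:,0],99.5),"y",np.percentile(P[:,1],[1,99]),"slope",co,len(P))
print(read_state()["ft_force"])
E
```

```text
rear x -74.43701585793367 y [-31.15999876  30.97703541] slope [-3.34040121e-03  4.01049542e-03  3.72171445e+01]
lifted rear x -76.6498682160166 y [-30.77876775  30.77855638] slope [-2.03849452e-02 -3.12704263e-03  9.34470797e+01] 1308
[ 0.11636646 -1.14218206 -2.00581813]
```

```bash
python3 - <<'E'
from m import *
Rb=rot(BY,TILT,-1); xy=BRD+R2(BY)@[-33,0]
movel(np.r_[500,-110,110],Rb,max_speed=150)
movel(np.r_[xy,60],max_speed=150)
movel(np.r_[xy,22],max_speed=80)
g=movel(np.r_[xy,10],max_speed=25,guard=5)
s=read_state();print(g,s["time"],s["eef_pos"],s["ft_force"])
open_gripper(); wait(.2)
s=read_state();print(s["finger_gap"],s["ft_force"])
movel(s["eef_pos"]+np.array([-8,0,70]),max_speed=120)
movel([480,-20,200],max_speed=200)
movep([500,120,180],rot(.332,0,-1))
t=camera("top");cv2.imwrite("pics/t3.png",t["image"][120:380,200:500]);W=cloud(t);Z=cv2.medianBlur(np.nan_to_num(W[...,2]).astype(np.float32),3)
big(t,((Z>23)&(Z<48)).astype(np.uint8),(400,190,475,285),36,"low on board")
im=t["image"].astype(int);hsv=cv2.cvtColor(t["image"],cv2.COLOR_BGR2HSV)
blue=((hsv[...,0]>100)&(hsv[...,0]<128)&(hsv[...,1]>120)).astype(np.uint8)
big(t,((Z>55)&(Z<72)).astype(np.uint8),(325,165,390,245),64,"top now")
print(read_state()["time"])
E
```

```text
True 10.6 [ 554.68099731 -171.4564219    11.52631129] [-3.6006906   0.02104837 11.18165676]
85.32948676223714 [-0.83819233  0.12855053 -1.07832631]
low on board [ 588.8 -170.6] [ 63.2 103.4] long-axis yaw -0.011
top now [655.4   1.1] [110.6  76.5] long-axis yaw 0.146
13.775
```

View pics/t3.png

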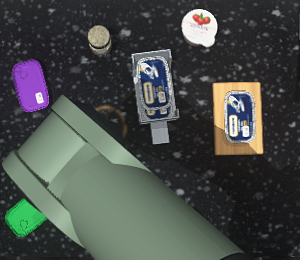

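The low tin lies centred on the board at (240,115). The dispenser tins sit at (157,85), and nothing else has moved. Next, the new tin.

```bash
python3 - <<'E'
from m import *
R=rot(.332,0,-1);N=np.array([518.9,136.9])
movep(np.r_[N,80],R)
print(movel(np.r_[N,4],max_speed=90,guard=12))
clamp(); s=read_state();print(s["finger_gap"],s["gripper_force"],s["eef_pos"])
movel(np.r_[N,160],max_speed=150)
movel(D(10,0,160),rot(YAW,0,-1),max_speed=130); wait(.2)
t=camera("top");W=cloud(t);Z=cv2.medianBlur(np.nan_to_num(W[...,2]).astype(np.float32),3)
sc=camera("scene");a=cv2.resize(sc["image"][130:330,240:440],None,fx=2.2,fy=2.2);b=cv2.resize(t["image"][140:290,310:420],None,fx=2.93,fy=2.93)[:440]
b=cv2.copyMakeBorder(b,0,440-b.shape[0],0,0,cv2.BORDER_CONSTANT);cv2.imwrite("pics/s4.png",np.hstack([a,b]))
print(read_state()["time"],read_state()["ft_force"],read_state()["eef_pos"])
E
```

```text
False
58.62059615648972 61.63005888462067 [519.23662351 136.88298801   4.76202812]
18.7167 [ 0.47576889 -0.18541445 -2.43304598] [643.8663867    0.74971843 160.07452963]
```

View pics/s4.png

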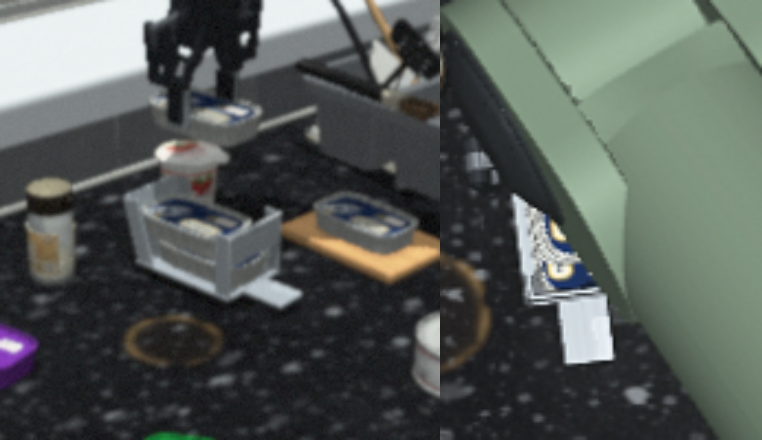

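The new tin is held level over the lane at about (205,110) in the left crop, with two tins in the dispenser below and the low tin on the board. Next I lower it under guard.

```bash
python3 - <<'E'
from m import *
movel(D(10,0,90),max_speed=100)
g=movel(D(10,0,66),max_speed=30,guard=8)
s=read_state();print(g,s["time"],s["eef_pos"],s["ft_force"])
E
```

```text
True 20.2333 [6.43960405e+02 5.87967215e-01 6.90482701e+01] [-0.42015883  0.02813475  8.26657747]
```

Contact came at the expected stack height (TCP 69), so the tin is down inside the lane. Now I release, retreat and check.

```bash
python3 - <<'E'
from m import *
open_gripper(); wait(.2); print(read_state()["ft_force"])
movel(D(10,0,190),max_speed=120)
movep([400,150,250],rot(.332,0,-1)); wait(.3)
t=camera("top");W=cloud(t);Z=cv2.medianBlur(np.nan_to_num(W[...,2]).astype(np.float32),3)
big(t,((Z>80)&(Z<98)).astype(np.uint8),(325,165,390,245),88,"new tin")
P,co=held(t,80,98,88,(325,165,390,245));print("slope",co)
big(t,((Z>23)&(Z<48)).astype(np.uint8),(400,190,475,285),36,"low on board")
sc=camera("scene");a=cv2.resize(sc["image"][170:330,220:480],None,fx=1.9,fy=1.9);b=cv2.resize(t["image"][110:290,280:480],None,fx=1.4,fy=1.4)
b=cv2.copyMakeBorder(b,0,a.shape[0]-b.shape[0],0,0,cv2.BORDER_CONSTANT);cv2.imwrite("pics/s5.png",np.hstack([a,b]))
print(read_state()["time"])
E
```

```text
[-0.19533022 -0.11999711  0.23171463]
new tin [6.438e+02 1.000e-01] [105.  63.] long-axis yaw 0.129
slope [ 1.96586732e-03 -9.37362207e-03  8.58813526e+01]
low on board [ 588.8 -170.6] [ 63.2 103.4] long-axis yaw -0.011
23.5083
```

View pics/s5.png

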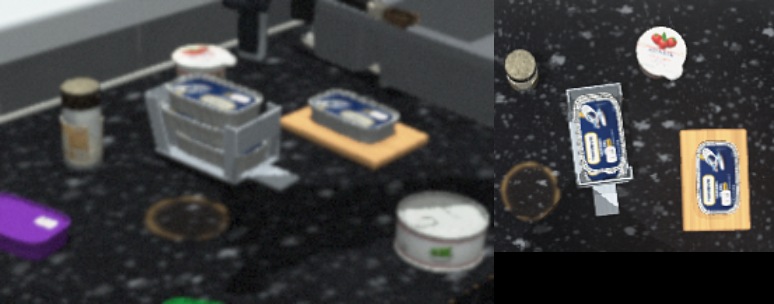

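The new tin lies flat on the stack at (600,135), the oldest tin is centred on the board at (715,178), and the jar, pot and round tin have not been disturbed.

```bash
python3 -c "
from workcell import *
print(finish_job())"
```

```text
the job is handed in; nothing more can be done
None
```

The job is done and handed in at about 24 s of the 58 s allowed: the oldest tin lies flat within about 1 mm of the middle of the board, the other two dropped down in the dispenser, the new tin lies flat on top of them, and the spice jar, yoghurt pot and round tin were left where they stood.

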